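# Park the bottling funnel in its locking rack

### The arm

A 7-joint arm with a two-finger parallel gripper is mounted at the origin on a cart in front of the work surface, level with it; the furniture and walls round the work are solid. World frame = base frame: x ahead of the robot, y to its left, z up, the work surface at z = 0. Lengths are in mm, angles in rad, forces in N, time in s.
With the tool pointing down it reaches from about 425 to 875 mm from the base axis. Payload 8.4 kg.
Tool frame: the origin (TCP) lies midway between the tips of the shut fingers; the grasp point (between the pads) lies 19 mm behind it; z points along the fingers, y is the direction in which the jaws open and shut (so a half turn about z gives the same grasp; the last joint's range is limited). The gripper opens to 85 mm and grips with 20 to 120 N. Pads are 22 mm wide; open, the fingers measure 114 mm over their backs; the gripper's body (76 mm by 85 mm) begins 54 mm behind the grasp point. The pads swing forward as they close: fully open they stand 13 mm farther back than shut.
Start: joints at [1.051, 0.333, 0.04, 1.465, -0.013, 1.343, -0.059], TCP at [265.494, -593.275, 194.308] pointing down, gripper open.
Joint ranges: [-2.58, 2.58], [-0.38, 2.09], [-1.3, 1.39], [0.25, 2.4], [-1.5, 4.64], [0.08, 2.09], [-2.65, 2.65]. Speed limits (rad/s): [2.22, 2.22, 2.79, 2.79, 3.14, 3.14, 3.14].

### API

Orientations are given as a unit quaternion [w, x, y, z].
In Python, from cell import readout, optics, manip gives the robot as it stands.
- The arm moves only by the tool servo_tool, never from a script. Its arguments are lists of equal length, an entry for each row: "offset": the shift along the tool's x, y, z in m, a list of three; "spin": the turn about the tool's z in degrees. A call has 1 to 12 rows; each row is the pose to reach, as a shift and turn from the pose measured when the call began, along the tool's axes at that moment; what a row does not reach only later rows make up. A row lasts 1/10 s, in which the tool goes at most 50 mm and 8.59 degrees, less where a joint would pass 70% of its speed; a pose out of reach is approached as far as the arm can. A call with a gripper value outside its range is refused whole. "hand" is the closure in counts, from 0 (fully open) to 255 (shut), set as the call begins (left out, the last holds). The fingers move at their own pace and stop on an object; "force" is the grip in N (left out, the last holds). Time passes only in rows, so rows that repeat a pose let the fingers close. It gives the time, the measured TCP pose, the force and the opening at its end, in the units of the state.
- readout.read_state(): the state, without advancing time (a new reading comes with each control period).
- optics.read_camera(name): name is "side" or "top"; returns the picture (400x640x3 uint8, red, green, blue); there is no depth.
- optics.camera_params(name): a dict with "K" (3x3 intrinsics, pixels), "pose" (4x4, takes a point from camera to world coordinates). Camera axes: x right, y down, z forward; pixel columns grow to the right and rows downward; lengths in mm; the calibration is good to about 2 mm. A picture is of the moment at which its call begins. camera_params takes no time and is no camera call.
- manip.hand_in(): hands the job in, once; it reports no verdict.
The state is a dict: "clock": time; "joint_pos": joint angles; "qvel": joint speeds; "effort": joint torques, N m; "eef_pos": TCP position; "ee_rot": TCP orientation; "force": force on the tool from outside, world axes, zero at the start; "moment": the same for the moment, N m; "grip_width": finger opening in mm.
Only numpy, scipy, OpenCV 4.12 (cv2) and the standard library are available. Lean on these libraries where they do the work, as an engineer would, in place of code of your own. Each camera call takes 0.05 s, during which the arm holds its last target. There are 200 camera calls.

### The job

Park the bottling funnel with the green sleeve on its spout in the blue slotted rack for transport: slide the lock bar fully open by its orange knob, bring the funnel, kept upright, in under the plate with its spout running along the slot from the open mouth, round the corner to the closed end, and leave it standing there on the table. Then slide the lock bar fully shut so that the spout is trapped behind it. Leave the label roll, the tape roll and the bottle beside the work where they are.

Things in the scene. Friction and masses are not known exactly. Their poses are not given: they have to be found in the camera images.
- rack: Fixed rack: blue plate 266x286 mm, 64 to 70 mm above the table, open below, on legs 14 mm thick (feet 22) at x +-121, y +-129 mm. Origin: table, under plate centre; z up. L-shaped slot, 40 mm clear: entry leg along x=+45 mm from the mouth (edge y=-143) in +y to the corner; bay leg from there along y=-15 mm in -x to its closed end x=-65. Lock guides on top at x -27..+3, y 20..93, 14 mm high.
- rack_mouth (a point): Middle of the slot's open mouth, at the plate's edge, on its upper side (rack x = +45, y = -140, z = 70 mm). Axes as the rack's.
- rack_corner (a point): Middle of the slot's corner, upper side of the plate (rack x = +45, y = -15, z = 70 mm).
- rack_bay (a point): Where the spout's axis should end: in the bay at the slot's closed end, upper side of the plate (rack x = -42, y = -15, z = 70 mm).
- lock (a joint): Slide of the steel lock bar on top of the plate, m: 0 = fully shut, bar (14 mm wide, 10 mm high, at rack x = -12 mm) right across the bay leg; 0.065 = fully open at its end stop, bar end 17 mm clear of the slot. Opens in the rack's +y direction. Friction about 1.5 N, no spring; stays where it is left. A spout trapped behind the shut bar has its axis at rack x = -51 to -33 mm.
- lock_knob (a point): Middle of the upright orange knob on the lock bar: 24 mm thick, this point 105 mm above the table, knob top at 113 mm; its grip part spans 97 to 113 mm, narrower (18 mm) below. At rack x = -12 mm, y = +57 mm when shut and +122 mm when open.
- funnel: Loose white-grey steel funnel, about 100 g, standing on its wide rim with the spout up, 108 mm tall. Origin on the table under it, z up; cone and spout share an axis at x = 0, y = +11 mm of this frame. Cone 101 mm across at the rim, narrowing to 29 mm at 61 mm height; a small hanging ring sticks out to y = -61 mm.
- funnel_spout (a point): Tip of the funnel's spout, on its axis, 108 mm above its rim. A round green silicone grip sleeve, 29 mm thick with straight sides, covers the spout from 64 to 103 mm above the rim: it is the part to grip, from above, and the part that runs in the slot. In the rack 33 mm of sleeve and 5 mm of bare tip (16 mm thick) stand above the plate.
- label_roll: Bystander: roll of white paper labels lying on its side, 82 mm across, 38 mm high; origin centre of underside. A fixed brown cord (10 mm thick) hangs slantwise in the air nearby, to the robot's right of the work: it passes through about x, y, z = (0.30, 0.01, 0.08), (0.47, -0.35, 0.10) m and rises from there away to the right; keep clear of it.
- tape_roll: Bystander: roll of tan tape lying flat, 98 mm across, 25 mm high; origin centre of underside.
- bottle_06: Bystander: full glass bottle with black cap, 77 mm across, 222 mm tall, standing; origin centre of underside.

How it is judged (in metres and radians):
On the way, in this order (a step that is already met when the one before it is completed fails the run):
1. the lock bar is fully open while the funnel is still outside the rack (value of joint lock above 0.059 m and y of funnel_spout in the frame of rack below -0.14 m), for 0.2 s.
2. the upright funnel is in the entry leg, spout through the slot (x of funnel_spout in the frame of rack between 0.03 and 0.06 m and y of funnel_spout in the frame of rack between -0.135 and -0.02 m and height (world z) of funnel below 0.025 m and angle between funnel's own z axis and vertical below 0.3 rad), for 0.1 s.
3. the funnel stands on the table with its spout in the bay at the closed end (x of funnel_spout in the frame of rack below -0.028 m and y of funnel_spout in the frame of rack between -0.035 and 0.005 m and height (world z) of funnel below 0.004 m and angle between funnel's own z axis and vertical below 0.08 rad and contact force between the fingers and funnel below 0.1 N), for 0.2 s.
At the end, for the whole second after the job is handed in: The lock bar is shut to within 5 mm of its stop, and the released funnel stands upright (within 0.08 rad) and at rest on the table under the plate (within 4 mm), its spout in the bay between the lock bar and the slot's closed end. Label roll, tape roll and bottle have not moved more than 30 mm (value of joint lock below 0.005 m and x of funnel_spout in the frame of rack between -0.062 and -0.028 m and y of funnel_spout in the frame of rack between -0.035 and 0.005 m and height (world z) of funnel below 0.004 m and angle between funnel's own z axis and vertical below 0.08 rad and linear speed of funnel below 0.02 m/s); the robot touches nothing.
It fails at once if the funnel is tipped (angle between funnel's own z axis and vertical above 0.6 rad).
It fails at once if the label roll is displaced (distance of label_roll from where it was at the start of the episode above 0.03 m).
It fails at once if the tape roll is displaced (distance of tape_roll from where it was at the start of the episode above 0.03 m).
It fails at once if the bottle is displaced or tipped (distance of bottle_06 from where it was at the start of the episode above 0.03 m or angle between bottle_06's own z axis and vertical above 0.3 rad).
It also fails if it takes over 64 s, if anything falls off the work surface, if the arm or the gripper's body presses on something with over 40 N, if the wrist force passes 120 N, or if a joint passes its speed limit or range.

## Working session

There is one attempt and no reset: what is moved stays moved. The work goes in short steps, Python scripts to look and compute and a tool call to move; the robot and the scene stay as the last step left them, time stands still between calls to the robot, and variables do not carry over. Pictures are saved under pics/ and viewed, about 8 in all and at most 12, crops included, and the job is handed in when it is done.

Besides the shell and the picture viewer there is one more tool, called after "Emit:" by a JSON object that holds its "method" and its "body". servo_tool: Moves the arm, as the interface text tells. Its arguments: {"type":"object","properties":{"offset":{"type":"array","items":{"type":"array","items":{"type":"number"}}},"spin":{"type":"array","items":{"type":"number"}},"hand":{"type":"number"},"force":{"type":"number"}},"required":["offset","spin"]}

```bash
mkdir -p pics; ls; python3 - <<'E'
from cell import readout, optics, manip
import cv2, numpy as np
s=readout.read_state(); print(s)
for n in("side","top"):
    im=optics.read_camera(n); cv2.imwrite(f"pics/{n}0.png",im[:,:,::-1]); p=optics.camera_params(n); print(n,np.round(p["K"],1).tolist(),np.round(p["pose"],3).tolist())
E
```

```text
pics
{'clock': 0.0, 'joint_pos': array([ 1.0508156 ,  0.33389031,  0.03982862,  1.46626747, -0.01338823,
        1.34330795, -0.05849307]), 'qvel': array([-2.49975480e-04,  5.22659678e-04, -1.83032328e-03, -9.34524143e-04,
       -4.84229860e-04, -1.78154322e-04, -8.08114202e-05]), 'effort': array([ 8.59632055e-04, -6.58555412e+01,  1.36584822e+00, -4.05566239e+01,
        1.68492791e-02,  1.24847889e-02, -3.31837248e-05]), 'eef_pos': array([ 265.28824046, -592.83224311,  193.43586626]), 'ee_rot': array([-7.73452774e-04,  9.77945481e-01,  2.08858778e-01, -2.18946544e-04]), 'force': array([ 0.36297437, -0.32632649, -0.30328892]), 'moment': array([-0.03675553,  0.01880996, -0.02488361]), 'grip_width': 85.25534366582666}
side [[377.1, 0.0, 316.3], [0.0, 377.1, 199.2], [0.0, 0.0, 1.0]] [[-0.946, -0.195, 0.259, 247.619], [-0.324, 0.541, -0.776, 1078.595], [0.012, -0.818, -0.575, 842.482], [0.0, 0.0, 0.0, 1.0]]
top [[479.1, 0.0, 323.0], [0.0, 479.1, 200.8], [0.0, 0.0, 1.0]] [[0.017, -0.982, 0.189, 281.419], [-1.0, -0.017, -0.0, 40.708], [0.004, -0.189, -0.982, 1600.089], [0.0, 0.0, 0.0, 1.0]]
```

View pics/top0.png

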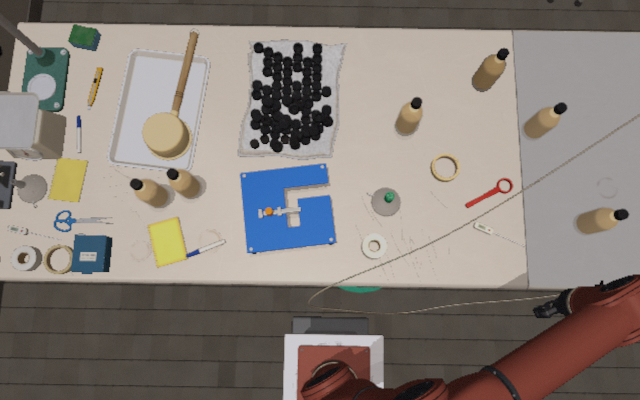

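View pics/side0.png

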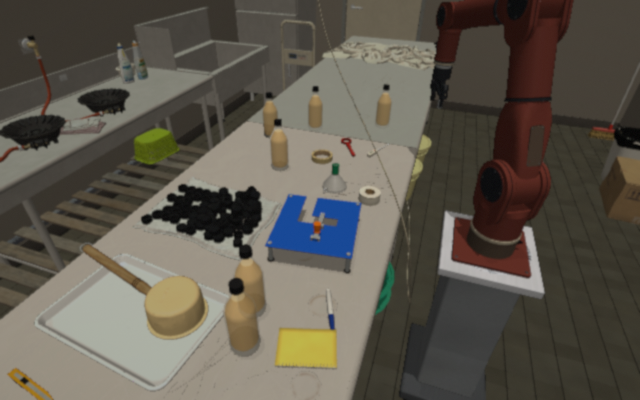

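```bash
cat > h.py <<'E'
from cell import readout, optics, manip
import cv2, numpy as np
def look(n,save=None):
    im=np.ascontiguousarray(optics.read_camera(n)[:,:,::-1])
    if save: cv2.imwrite(f"pics/{save}.png",im)
    return im
def cast(n,uv,z):
    p=optics.camera_params(n); K,T=np.array(p["K"]),np.array(p["pose"])
    d=T[:3,:3]@np.linalg.inv(K)@np.array([uv[0],uv[1],1.]); o=T[:3,3]
    return o+d*(z-o[2])/d[2]
def proj(n,X):
    p=optics.camera_params(n); K,T=np.array(p["K"]),np.array(p["pose"])
    c=T[:3,:3].T@(np.array(X,float)-T[:3,3]); q=K@c; return q[:2]/q[2]
def tri(ua,ub):
    A=[];b=[]
    for n,uv in(("top",ua),("side",ub)):
        p0,p1=cast(n,uv,0),cast(n,uv,100); d=(p1-p0)/np.linalg.norm(p1-p0)
        P=np.eye(3)-np.outer(d,d); A.append(P); b.append(P@p0)
    x=np.linalg.lstsq(np.vstack(A),np.hstack(b),rcond=None)[0]
    return x
def blobs(im,lo,hi,roi=None,mn=6):
    m=cv2.inRange(cv2.cvtColor(im,cv2.COLOR_BGR2HSV),lo,hi)
    if roi: k=np.zeros_like(m); x0,y0,x1,y1=roi; k[y0:y1,x0:x1]=255; m&=k
    n,_,st,c=cv2.connectedComponentsWithStats(m)
    return m,[(st[i].tolist(),c[i].round(1).tolist()) for i in range(1,n) if st[i][4]>=mn]
E
cat > m.py <<'E'
from h import *
t=cv2.imread("pics/top0.png"); s=cv2.imread("pics/side0.png")
m,b=blobs(t,(100,150,60),(125,255,255),(230,150,345,265),30); print("plate",b)
c=max(cv2.findContours(m,cv2.RETR_EXTERNAL,cv2.CHAIN_APPROX_NONE)[0],key=cv2.contourArea)
r=cv2.minAreaRect(c); bx=cv2.boxPoints(r)
W=np.array([cast("top",p,70) for p in bx]); print(W.round(0).tolist(),[np.linalg.norm(W[i]-W[i-1]).round(1) for i in range(4)],"cen",W.mean(0).round(1))
for i in range(2): e=W[i+1]-W[i]; print("edge ang",np.degrees(np.arctan2(e[1],e[0])).round(2))
for nm,lo,hi,rt,rs in(("orange",(3,150,100),(20,255,255),(240,190,300,230),(300,210,330,240)),("green",(65,100,30),(95,255,255),(370,180,400,215),(320,155,350,190))):
    print(nm,blobs(t,lo,hi,rt)[1],blobs(s,lo,hi,rs)[1])
for X in((300,10,80),(470,-350,100)): print("cord",proj("top",X).round(0),proj("side",X).round(0))
a=cv2.resize(t[140:270,230:430],None,fx=4,fy=4,interpolation=cv2.INTER_CUBIC)
cv2.imwrite("pics/c1.png",a)
E
python3 m.py
```

```text
plate [([241, 164, 94, 89, 5597], [285.0, 209.4])]
[[661.0, 320.0, 70.0], [701.0, 34.0, 70.0], [440.0, 0.0, 70.0], [402.0, 278.0, 70.0]] [np.float64(262.2), np.float64(289.1), np.float64(263.4), np.float64(280.1)] cen [550.9 158.   70. ]
edge ang -82.11
edge ang -172.65
orange [([265, 208, 8, 7, 41], [268.6, 211.2])] [([314, 221, 7, 12, 60], [316.8, 226.2])]
green [([385, 192, 9, 10, 62], [388.8, 196.9])] [([333, 164, 5, 10, 43], [334.9, 169.0])]
cord [331. 287.] [401. 210.]
cord [446. 234.] [374. 150.]
```

View pics/c1.png

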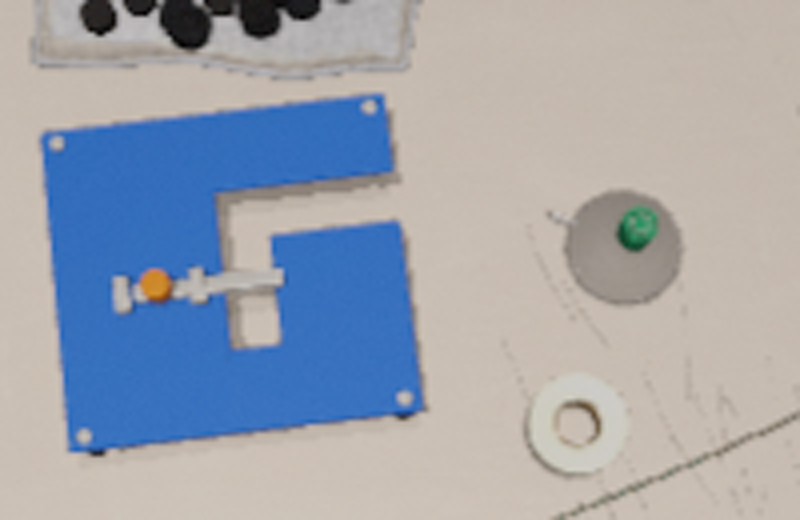

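```bash
cat > m2.py <<'E'
from h import *
t=cv2.imread("pics/top0.png"); s=cv2.imread("pics/side0.png")
m,_=blobs(t,(100,150,60),(125,255,255),(230,150,345,265),30)
c=max(cv2.findContours(m,cv2.RETR_EXTERNAL,cv2.CHAIN_APPROX_NONE)[0],key=cv2.contourArea)[:,0]
P=np.array([cast("top",p,70)[:2] for p in c])
def toR(P,o,a): R=np.array([[np.cos(a),-np.sin(a)],[np.sin(a),np.cos(a)]]); return (P-o)@R
o=np.array([551.,158.]);a=np.radians(7.6)
for it in range(4):
    Q=toR(P,o,a); L=[]
    for ax,v,h in((0,133,120),(0,-133,120),(1,143,110),(1,-143,110)):
        k=(abs(Q[:,ax]-v)<9)&(abs(Q[:,1-ax])<h)
        sl,ic=np.polyfit(Q[k,1-ax],Q[k,ax],1); L.append((sl,ic,k.sum()))
    print(np.round(L,3).tolist())
    dx=(L[0][1]+L[1][1])/2; dy=(L[2][1]+L[3][1])/2
    R=np.array([[np.cos(a),-np.sin(a)],[np.sin(a),np.cos(a)]]); o=o+R@[dx,dy]
    a+=np.mean([-L[0][0],-L[1][0],L[2][0],L[3][0]])
print("rack",o.round(1),np.degrees(a).round(2))
k=tri((268.6,211.2),(316.8,226.2)); print("knob",k.round(1),toR(k[:2],o,a).round(1))
g=tri((388.8,196.9),(334.9,169.0)); print("sleeve",g.round(1),"casts z83",cast("top",(388.8,196.9),83).round(1),cast("side",(334.9,169),83).round(1),toR(g[:2],o,a).round(1))
for z in(105,): print("knob casts",cast("top",(268.6,211.2),z).round(1),cast("side",(316.8,226.2),z).round(1))
R=np.array([[np.cos(a),-np.sin(a)],[np.sin(a),np.cos(a)]])
for n,q in(("mouth",(45,-140)),("corner",(45,-15)),("bay",(-42,-15)),("knob",(-12,57)),("knobopen",(-12,122))): 
    X=np.r_[o+R@q,70 if 'k' not in n else 105]; print(n,X.round(1),proj("top",X).round(1),proj("side",X).round(1))
# cord: top points vs side line
n_=np.cross(*[cast("side",p,0)-cast("side",p,1000) for p in((374,150),(318,0))]); so=cast("side",(374,150),0)
for u in((446,234),(520,190),(580,150),(638,117)):
    p0,p1=cast("top",u,0),cast("top",u,1000); l=n_@(so-p0)/(n_@(p1-p0)); print("cord",(p0+l*(p1-p0)).round(0))
cv2.imwrite("pics/c2.png",np.vstack([cv2.resize(s[:260,240:460],None,fx=2.2,fy=2.2)]))
E
python3 m2.py
```

```text
[[-0.004, 129.435, 72.0], [-0.007, -128.064, 74.0], [0.005, 137.614, 67.0], [0.005, -139.849, 55.0]]
[[0.001, 128.753, 72.0], [-0.002, -128.732, 75.0], [-0.0, 138.734, 67.0], [-0.001, -138.785, 54.0]]
[[0.002, 128.69, 73.0], [-0.002, -128.743, 75.0], [-0.0, 138.759, 67.0], [-0.001, -138.759, 54.0]]
[[0.002, 128.716, 73.0], [-0.002, -128.716, 75.0], [0.0, 138.759, 67.0], [-0.001, -138.759, 54.0]]
rack [551.8 157. ] 7.86
knob [533.  212.2  99.5] [-11.   57.3]
sleeve [ 588.9 -172.6   81.4] casts z83 [ 589.2 -172.3   83. ] [ 587.5 -169.8   83. ] [  -8.4 -331.5]
knob casts [532.  211.6 105. ] [531.  218.7 105. ]
mouth [615.5  24.4  70. ] [328.  188.8] [311.9 196.6]
corner [598.4 148.3  70. ] [290.  193.2] [304.3 217.4]
bay [512.3 136.4  70. ] [292.9 219.5] [330.1 220.8]
knob [532.1 211.8 105. ] [268.5 211.2] [317.2 224.8]
knobopen [523.2 276.2 105. ] [248.1 213.6] [313.  238.3]
cord [ 470. -349.  101.]
cord [ 594. -551.  196.]
cord [ 693. -690.  288.]
cord [ 774. -829.  343.]
```

View pics/c2.png

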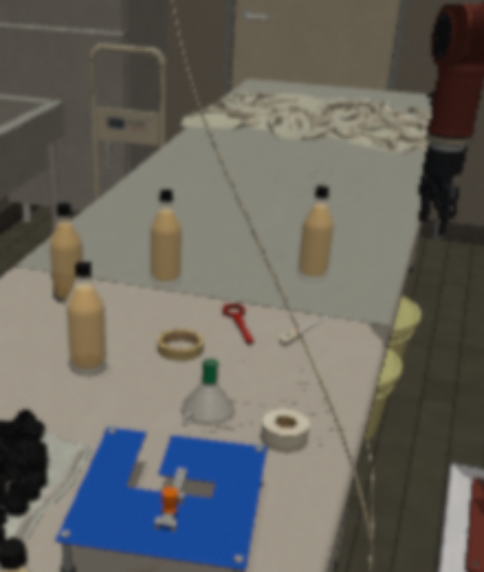

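```bash
cat >> h.py <<'E'
O=np.array([551.8,157.]);A=np.radians(7.86)
def w(x,y): return O+np.array([[np.cos(A),-np.sin(A)],[np.sin(A),np.cos(A)]])@[x,y]
def rk(p): return np.array([[np.cos(A),np.sin(A)],[-np.sin(A),np.cos(A)]])@(np.array(p[:2])-O)
def plan(targets,yaw=7.86):
    s=readout.read_state(); q=s["ee_rot"]
    from scipy.spatial.transform import Rotation as Ro
    R=Ro.from_quat([*q[1:],q[0]]).as_matrix(); ya=np.degrees(np.arctan2(R[1,1],R[0,1]))
    print("tcp",s["eef_pos"].round(1),"rack",rk(s["eef_pos"]).round(1),"yaw_y",ya.round(2),"zax",R[:,2].round(3),"F",s["force"].round(1),"w",round(s["grip_width"],1),"t",s["clock"],"j",s["joint_pos"].round(2))
    print("spin",round((ya-yaw+180)%360-180,2))
    for t in targets: print(t,"->",(R.T@(np.array(t)-s["eef_pos"])/1000).round(4).tolist())
E
python3 -c "
from h import *
plan([(300,-450,300),(430,-100,320),(*w(-12,57),200)])"
```

```text
tcp [ 265.3 -592.9  193.5] rack [-386.4 -703.7] yaw_y -65.89 zax [-0.001  0.001 -1.   ] F [-0.7 -0.1 -0.4] w 85.0 t 0.1 j [ 1.05  0.33  0.04  1.47 -0.01  1.34 -0.06]
spin -73.75
(300, -450, 300) -> [0.09, -0.1164, -0.1063]
(430, -100, 320) -> [0.3516, -0.3828, -0.126]
(np.float64(532.1178165121378), np.float64(211.8234589673994), 200) -> [0.5722, -0.6256, -0.0056]
```

Emit:
{"method": "servo_tool", "body": {"offset": [[0.02, -0.026, -0.035], [0.05, -0.06, -0.07], [0.09, -0.1, -0.106], [0.12, -0.14, -0.12], [0.15, -0.17, -0.126], [0.18, -0.2, -0.126], [0.215, -0.235, -0.126], [0.25, -0.27, -0.126], [0.285, -0.305, -0.126], [0.32, -0.345, -0.126], [0.35, -0.383, -0.126], [0.35, -0.383, -0.126]], "spin": [-5, -10, -15, -20, -25, -30, -35, -40, -45, -50, -55, -60], "hand": 0}}

```text
clock: 1.3
eef_pos: [429.4, -94.3, 320.2]
ee_rot: [-0.001, 0.739, 0.674, 0.001]
force: [0.1, -0.9, 1.4]
grip_width: 85.5
```

```bash
python3 -c "
from h import *
plan([(*w(-12,57),160),(*w(-12,57),93)])"
```

```text
tcp [429.4 -94.3 320.2] rack [-155.6 -232.2] yaw_y -5.22 zax [-0.     0.002 -1.   ] F [ 0.1 -0.9  1.4] w 85.5 t 1.3 j [ 0.61 -0.12 -0.44  1.71 -0.05  1.55  0.09]
spin -13.08
(np.float64(532.1178165121378), np.float64(211.8234589673994), 160) -> [0.3139, 0.0745, 0.1608]
(np.float64(532.1178165121378), np.float64(211.8234589673994), 93) -> [0.3137, 0.0745, 0.2278]
```

Emit:
{"method": "servo_tool", "body": {"offset": [[0.05, 0.012, 0.0], [0.1, 0.024, 0.02], [0.15, 0.036, 0.04], [0.2, 0.048, 0.06], [0.25, 0.06, 0.08], [0.29, 0.069, 0.105], [0.314, 0.0745, 0.13], [0.314, 0.0745, 0.15], [0.314, 0.0745, 0.1608], [0.314, 0.0745, 0.1608], [0.314, 0.0745, 0.1608]], "spin": [-3, -6, -9, -12, -13.1, -13.1, -13.1, -13.1, -13.1, -13.1, -13.1]}}

```text
clock: 2.4
eef_pos: [532.8, 210.7, 161.1]
ee_rot: [-0.0, 0.658, 0.753, 0.001]
force: [-0.1, -0.2, -0.2]
grip_width: 85.7
```

```bash
python3 -c "
from h import *
plan([(*w(-12,57),93)]); t=look('top','t1'); s=look('side','s1')
cv2.imwrite('pics/c3.png',np.hstack([cv2.resize(t[140:270,220:380],(640,520)),cv2.resize(s[140:270,280:320+40],(160,260))]))
"
```

```text
tcp [532.8 210.7 161.1] rack [-11.5  55.8] yaw_y 7.77 zax [ 0.001  0.001 -1.   ] F [-0.1 -0.2 -0.2] w 85.7 t 2.4 j [ 0.2   0.28 -0.77  1.67  0.2   1.27 -0.48]
spin -0.09
(np.float64(532.1178165121378), np.float64(211.8234589673994), 93) -> [0.0011, -0.0006, 0.0681]Traceback (most recent call last):
  File "<string>", line 4, in <module>
    cv2.imwrite('pics/c3.png',np.hstack([cv2.resize(t[140:270,220:380],(640,520)),cv2.resize(s[140:270,280:320+40],(160,260))]))
                              ~~~~~~~~~^^^^^^^^^^^^^^^^^^^^^^^^^^^^^^^^^^^^^^^^^^^^^^^^^^^^^^^^^^^^^^^^^^^^^^^^^^^^^^^^^^^^^^^^
    return _nx.concatenate(arrs, 1, dtype=dtype, casting=casting)
           ~~~~~~~~~~~~~~~^^^^^^^^^^^^^^^^^^^^^^^^^^^^^^^^^^^^^^^
ValueError: all the input array dimensions except for the concatenation axis must match exactly, but along dimension 0, the array at index 0 has size 520 and the array at index 1 has size 260
```

View pics/s1.png

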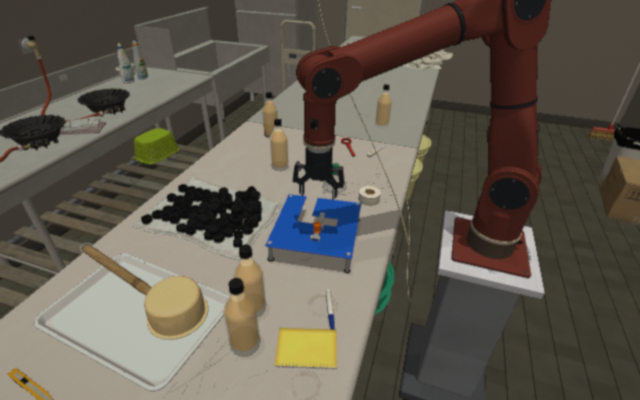

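Emit:
{"method": "servo_tool", "body": {"offset": [[0.001, 0, 0.03], [0.001, 0, 0.05], [0.001, -0.0005, 0.065], [0.001, -0.0005, 0.073], [0.001, -0.0005, 0.073]], "spin": [0, 0, 0, 0, 0]}}

```text
clock: 3.0
eef_pos: [532.6, 211.6, 88.4]
ee_rot: [0.0, 0.658, 0.753, 0.001]
force: [0.5, 1.5, 1.1]
grip_width: 84.9
```

Emit:
{"method": "servo_tool", "body": {"offset": [[0, 0, 0], [0, 0, 0], [0, 0, 0], [0, 0, 0], [0, 0, 0], [0, 0, 0], [0, 0, 0], [0, 0, 0]], "spin": [0, 0, 0, 0, 0, 0, 0, 0], "hand": 255, "force": 30}}

```text
clock: 3.8
eef_pos: [532.6, 211.7, 88.4]
ee_rot: [0.0, 0.658, 0.753, 0.001]
force: [0.4, -0.0, 0.2]
grip_width: 0.1
```

```bash
python3 -c "
from h import *
plan([(*w(-12,124),88)])"
```

```text
tcp [532.6 211.7  88.4] rack [-11.6  56.8] yaw_y 7.75 zax [ 0.002  0.002 -1.   ] F [ 0.4 -0.   0.2] w 0.1 t 3.8 j [ 0.17  0.35 -0.75  1.76  0.26  1.14 -0.52]
spin -0.11
(np.float64(522.9553650737776), np.float64(278.19400577575175), 88) -> [0.0672, -0.0005, 0.0005]
```

```bash
python3 -c "
from h import *
t=look('top','t2'); s=look('side','s2')
print(proj('top',(532.6,211.7,88)),proj('side',(532.6,211.7,88)))
cv2.imwrite('pics/c3.png',np.hstack([cv2.resize(t[150:260,230:340],(400,400)),cv2.resize(s[150:260,265:375],(400,400))]))
"
```

```text
[269.14643877 211.91452043] [316.96389484 228.97705058]
```

View pics/c3.png

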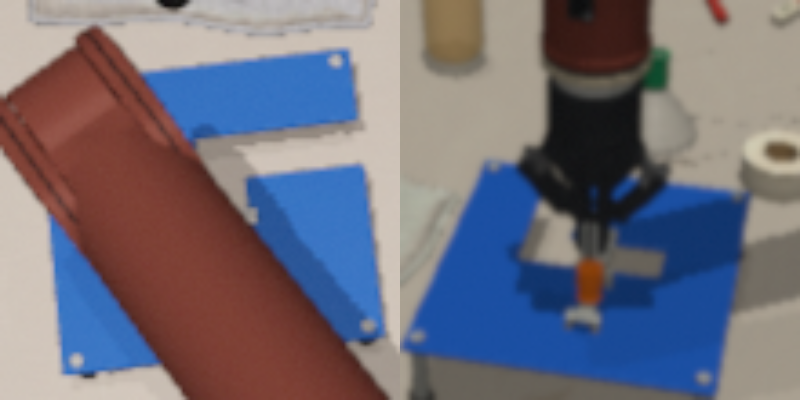

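Emit:
{"method": "servo_tool", "body": {"offset": [[0.005, 0, 0], [0.01, 0, 0], [0.015, 0, 0], [0.02, 0, 0], [0.02, 0, 0]], "spin": [0, 0, 0, 0, 0]}}

```text
clock: 4.4
eef_pos: [529.5, 232.7, 88.5]
ee_rot: [-0.0, 0.657, 0.754, 0.001]
force: [0.0, -0.1, -0.1]
grip_width: 0.2
```

```bash
python3 -c "
from h import *
plan([])
s=look('side','s3')
for f in('s0','s1','s2','s3'):
    f='side0' if f=='s0' else f
    print(f,blobs(cv2.imread(f'pics/{f}.png'),(3,150,100),(20,255,255),(300,200,335,260))[1])
for z in(88,113,161): print(z,proj('side',(*w(-12,57),z)),proj('side',(*w(-12,77),z)))
cv2.imwrite('pics/c4.png',cv2.resize(s[130:260,260:390],(780,780))[:,:,:][:600])
"
```

```text
tcp [529.5 232.7  88.5] rack [-11.7  78. ] yaw_y 7.83 zax [ 0.002  0.002 -1.   ] F [ 0.  -0.1 -0.1] w 0.2 t 4.4 j [ 0.14  0.36 -0.75  1.74  0.27  1.14 -0.56]
spin -0.03
side0 [([314, 221, 7, 12, 60], [316.8, 226.2])]
s1 [([314, 222, 7, 11, 64], [316.9, 226.6])]
s2 [([314, 221, 7, 12, 66], [316.9, 226.5])]
s3 [([314, 224, 7, 9, 41], [317.1, 228.4])]
88 [317.09700524 229.03404686] [315.86763579 233.08853935]
113 [317.2040599 222.7836946] [315.96082661 226.80137371]
161 [317.41718053 210.3407138 ] [316.14644217 214.27872622]
```

View pics/c4.png

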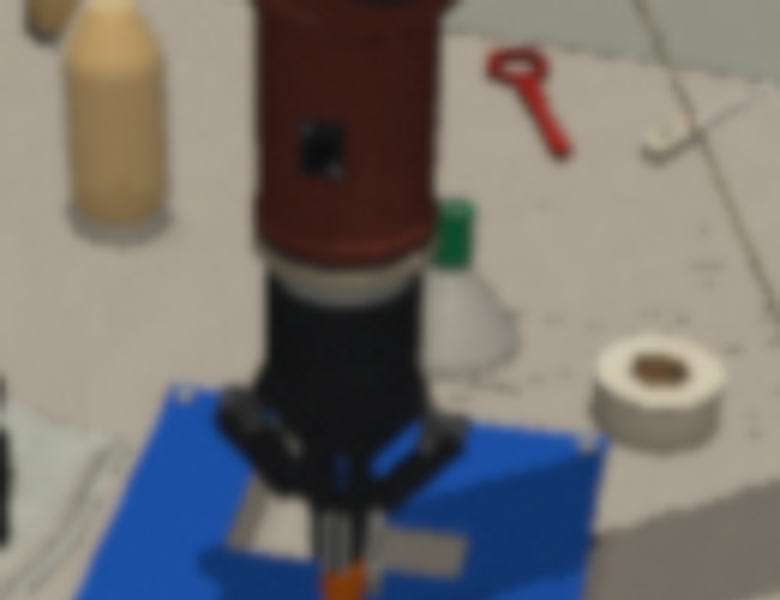

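```bash
python3 -c "
from h import *
for f in('side0','s2','s3'):
    s=cv2.imread(f'pics/{f}.png'); print(f)
    for r in range(212,238): print(r,[tuple(s[r,c].tolist()) for c in range(312,323,2)])
s=cv2.imread('pics/s1.png');g=s.max(2)
for r in range(160,206,2): print(r,''.join('#' if v<45 else '.' for v in g[r,285:355]))
for dx in(-45,45):
  print(proj('side',(*w(-12+dx,57),174)))
"
```

```text
side0
212 [(139, 125, 124), (151, 74, 29), (151, 72, 24), (150, 72, 24), (151, 89, 63), (147, 99, 80)]
213 [(140, 112, 105), (152, 74, 27), (152, 73, 25), (151, 74, 27), (148, 105, 89), (139, 126, 119)]
214 [(142, 101, 87), (151, 74, 28), (151, 74, 27), (149, 75, 31), (141, 113, 101), (132, 136, 135)]
215 [(140, 105, 96), (141, 79, 50), (142, 72, 35), (143, 76, 42), (137, 124, 118), (130, 137, 138)]
216 [(129, 125, 127), (120, 99, 95), (113, 75, 63), (124, 79, 62), (133, 132, 130), (130, 138, 138)]
217 [(132, 144, 151), (119, 126, 132), (94, 92, 94), (99, 91, 89), (127, 132, 132), (130, 136, 136)]
218 [(134, 149, 157), (115, 127, 134), (90, 98, 103), (98, 104, 107), (127, 135, 136), (123, 130, 131)]
219 [(134, 148, 156), (104, 115, 122), (87, 97, 106), (100, 109, 114), (129, 136, 137), (118, 125, 126)]
220 [(132, 146, 155), (97, 110, 122), (77, 96, 124), (94, 108, 127), (126, 135, 139), (113, 120, 122)]
221 [(129, 140, 148), (83, 104, 139), (55, 97, 159), (73, 105, 157), (112, 127, 147), (103, 110, 113)]
222 [(126, 122, 128), (61, 99, 164), (28, 96, 186), (40, 98, 184), (88, 115, 162
[... 7351 characters left out ...]
.......................###..................
190 ..................................................##..................
192 ..................................................##..................
194 ..................................................#...................
196 ......................................................................
198 ......................................................................
200 ......................................................................
202 ......................................................................
204 ......................................................................
[332.30136515 208.71912477]
[302.82784528 205.03538263]
```

Emit:
{"method": "servo_tool", "body": {"offset": [[-0.01, 0, 0], [-0.021, 0, 0], [-0.021, 0, 0.003], [-0.021, 0, 0.005], [-0.021, 0, 0.005]], "spin": [0, 0, 0, 0, 0]}}

```text
clock: 4.95
eef_pos: [532.3, 211.2, 83.0]
ee_rot: [-0.0, 0.657, 0.753, 0.001]
force: [-0.1, 0.1, 0.7]
grip_width: 0.1
```

Emit:
{"method": "servo_tool", "body": {"offset": [[0, 0, 0.001], [0, 0, 0.002], [0, 0, 0.002]], "spin": [0, 0, 0]}}

```text
clock: 5.25
eef_pos: [532.1, 211.4, 80.8]
ee_rot: [-0.0, 0.657, 0.754, 0.001]
force: [-0.8, -0.9, -1.0]
grip_width: 0.3
```

Emit:
{"method": "servo_tool", "body": {"offset": [[0, 0, 0.001], [0, 0, 0.002], [0, 0, 0.002]], "spin": [0, 0, 0]}}

```text
clock: 5.55
eef_pos: [532.0, 211.4, 78.7]
ee_rot: [-0.0, 0.657, 0.754, 0.001]
force: [0.2, -1.0, -0.5]
grip_width: -0.0
```

Emit:
{"method": "servo_tool", "body": {"offset": [[0, 0, 0.001], [0, 0, 0.002], [0, 0, 0.002]], "spin": [0, 0, 0]}}

```text
clock: 5.85
eef_pos: [531.9, 211.3, 76.5]
ee_rot: [-0.0, 0.657, 0.754, 0.001]
force: [0.4, -0.5, -0.2]
grip_width: 0.1
```

Emit:
{"method": "servo_tool", "body": {"offset": [[0, 0, 0.001], [0, 0, 0.002], [0, 0, 0.002]], "spin": [0, 0, 0]}}

```text
clock: 6.15
eef_pos: [532.1, 211.8, 76.0]
ee_rot: [0.0, 0.657, 0.754, 0.001]
force: [-5.4, -1.4, 14.6]
grip_width: -0.1
```

```bash
python3 -c "
from h import *
plan([]); s=look('side','s4')
for r in range(212,230): print(r,[tuple(s[r,c].tolist()) for c in range(312,321,2)])
"
```

```text
tcp [532.1 211.8  76. ] rack [-12.  57.] yaw_y 7.82 zax [ 0.001  0.002 -1.   ] F [-5.4 -1.4 14.6] w -0.1 t 6.15 j [ 0.17  0.36 -0.75  1.77  0.27  1.11 -0.53]
spin -0.04
212 [(60, 63, 65), (23, 22, 21), (22, 20, 17), (26, 21, 19), (23, 21, 21)]
213 [(88, 86, 87), (26, 23, 22), (28, 28, 28), (24, 23, 23), (23, 20, 20)]
214 [(103, 90, 88), (37, 33, 31), (49, 50, 50), (36, 36, 35), (25, 23, 23)]
215 [(110, 99, 98), (44, 42, 41), (66, 69, 69), (54, 56, 56), (28, 28, 27)]
216 [(117, 120, 124), (49, 49, 48), (70, 73, 72), (67, 69, 69), (33, 33, 33)]
217 [(123, 135, 141), (51, 52, 53), (70, 73, 73), (70, 72, 72), (34, 34, 33)]
218 [(124, 137, 144), (53, 54, 55), (69, 72, 71), (71, 73, 73), (35, 36, 35)]
219 [(125, 137, 145), (51, 52, 54), (67, 69, 69), (70, 73, 73), (36, 36, 36)]
220 [(126, 139, 146), (53, 56, 57), (63, 65, 64), (70, 73, 73), (37, 37, 37)]
221 [(127, 138, 146), (56, 62, 69), (62, 64, 64), (71, 74, 74), (39, 41, 43)]
222 [(121, 124, 129), (56, 68, 91), (61, 65, 68), (72, 75, 77), (47, 52, 64)]
223 [(106, 87, 86), (49, 68, 111), (56, 65, 81), (70, 76, 86), (52, 65, 93)]
224 [(97, 58, 51), (37, 62, 116), (40, 62, 104), (56, 72, 107), (49, 70, 112)]
225 [(96, 51, 42), (29, 56, 112), (20, 60, 124), (29, 63, 124), (42, 66, 112)]
226 [(95, 50, 39), (27, 52, 106), (9, 58, 123), (12, 58, 123), (40, 61, 105)]
227 [(97, 51, 36), (31, 51, 103), (7, 55, 121), (8, 56, 120), (41, 57, 98)]
228 [(102, 52, 34), (39, 52, 102), (9, 56, 120), (11, 55, 118), (49, 54, 89)]
229 [(105, 53, 30), (45, 52, 101), (10, 55, 118), (11, 54, 116), (60, 51, 76)]
```

Emit:
{"method": "servo_tool", "body": {"offset": [[0, 0, -0.004], [0, 0, -0.008], [0, 0, -0.008], [0, 0, -0.008], [0, 0, -0.008], [0, 0, -0.008], [0, 0, -0.008], [0, 0, -0.008]], "spin": [0, 0, 0, 0, 0, 0, 0, 0], "hand": 0}}

```text
clock: 7.0
eef_pos: [532.1, 211.8, 84.0]
ee_rot: [-0.0, 0.657, 0.754, 0.001]
force: [0.2, 0.3, 0.1]
grip_width: 85.4
```

Emit:
{"method": "servo_tool", "body": {"offset": [[0, 0, 0.01], [0, 0, 0.02], [0, 0, 0.027], [0, 0, 0.032], [0, 0, 0.032]], "spin": [0, 0, 0, 0, 0]}}

```text
clock: 7.5
eef_pos: [531.5, 211.7, 50.9]
ee_rot: [-0.001, 0.657, 0.754, 0.0]
force: [-0.1, -0.6, -0.4]
grip_width: 85.3
```

Emit:
{"method": "servo_tool", "body": {"offset": [[0, 0, 0], [0, 0, 0], [0, 0, 0], [0, 0, 0], [0, 0, 0], [0, 0, 0], [0, 0, 0]], "spin": [0, 0, 0, 0, 0, 0, 0], "hand": 255, "force": 30}}

```text
clock: 8.2
eef_pos: [533.4, 212.0, 51.6]
ee_rot: [0.0, 0.657, 0.754, 0.002]
force: [6.8, 0.2, -1.7]
grip_width: 22.8
```

```bash
python3 -c "
from h import *
plan([(*w(-12,122),52)])
"
```

```text
tcp [533.4 212.   51.6] rack [-10.7  57. ] yaw_y 7.8 zax [ 0.003  0.003 -1.   ] F [ 6.8  0.2 -1.7] w 22.8 t 8.2 j [ 0.15  0.39 -0.73  1.79  0.3   1.07 -0.55]
spin -0.06
(np.float64(523.2288710868629), np.float64(276.21279542326363), 52) -> [0.065, -0.0013, -0.0003]
```

Emit:
{"method": "servo_tool", "body": {"offset": [[0.01, 0, 0], [0.02, 0, 0], [0.03, 0, 0], [0.04, 0, 0], [0.05, 0, 0], [0.058, 0, 0], [0.065, 0, 0], [0.066, 0, 0], [0.066, 0, 0]], "spin": [0, 0, 0, 0, 0, 0, 0, 0, 0]}}

```text
clock: 9.1
eef_pos: [524.7, 275.7, 51.6]
ee_rot: [0.001, 0.658, 0.753, 0.001]
force: [1.8, -6.5, 0.1]
grip_width: 22.4
```

```bash
python3 -c "
from h import *
plan([(*w(-12,122),52)]); s=look('side','s5')
print(blobs(s,(3,150,100),(20,255,255),(300,200,335,260))[1])
"
```

```text
tcp [524.7 275.7  51.6] rack [-10.6 121.3] yaw_y 7.74 zax [ 0.003 -0.    -1.   ] F [ 1.8 -6.5  0.1] w 22.4 t 9.1 j [ 0.04  0.43 -0.74  1.74  0.33  1.09 -0.67]
spin -0.12
(np.float64(523.2288710868629), np.float64(276.21279542326363), 52) -> [0.0007, -0.0014, -0.0004]
[([309, 235, 7, 12, 70], [312.4, 240.3])]
```

Emit:
{"method": "servo_tool", "body": {"offset": [[0, 0, 0], [0, 0, 0], [0, 0, 0], [0, 0, 0], [0, 0, -0.03], [0, 0, -0.06], [0, 0, -0.09], [0, 0, -0.12], [0, 0, -0.14], [0, 0, -0.15], [0, 0, -0.15]], "spin": [0, 0, 0, 0, 0, 0, 0, 0, 0, 0, 0], "hand": 0}}

```text
clock: 10.25
eef_pos: [524.7, 276.3, 202.6]
ee_rot: [0.002, 0.658, 0.753, 0.002]
force: [0.7, 0.6, 0.3]
grip_width: 85.4
```

```bash
python3 -c "
from h import *
plan([(589.5,-172,180),(589.5,-172,60),(589.5,-172,37)]); s=look('side','s6'); t=look('top','t6')
print(blobs(s,(3,150,100),(20,255,255),(300,200,335,260))[1],blobs(t,(65,100,30),(95,255,255),(370,180,400,215))[1])
"
```

```text
tcp [524.7 276.3 202.6] rack [-10.6 121.9] yaw_y 7.74 zax [ 0.005  0.001 -1.   ] F [0.7 0.6 0.3] w 85.4 t 10.25 j [ 0.08  0.3  -0.79  1.57  0.22  1.36 -0.59]
spin -0.12
(589.5, -172, 180) -> [-0.4529, 0.0038, 0.0226]
(589.5, -172, 60) -> [-0.4529, 0.0032, 0.1426]
(589.5, -172, 37) -> [-0.4529, 0.0031, 0.1656]
[([310, 235, 7, 12, 71], [312.6, 240.4])] [([385, 192, 9, 10, 60], [388.9, 196.9])]
```

Emit:
{"method": "servo_tool", "body": {"offset": [[-0.04, 0, 0], [-0.085, 0.001, 0], [-0.13, 0.001, 0], [-0.175, 0.002, 0], [-0.22, 0.002, 0], [-0.265, 0.003, 0], [-0.31, 0.003, 0.0], [-0.355, 0.003, 0.0], [-0.4, 0.004, 0.01], [-0.435, 0.004, 0.02], [-0.453, 0.004, 0.0226], [-0.453, 0.004, 0.0226]], "spin": [-0.1, -0.1, -0.1, -0.1, -0.1, -0.1, -0.1, -0.1, -0.1, -0.1, -0.1, -0.1]}}

```text
clock: 11.55
eef_pos: [587.7, -175.8, 176.1]
ee_rot: [-0.001, 0.659, 0.752, -0.001]
force: [0.3, 0.6, -0.4]
grip_width: 85.5
```

```bash
python3 -c "
from h import *
plan([(589.5,-172,60),(589.5,-172,37)]); s=look('side','s7')
print(proj('side',readout.read_state()['eef_pos']+[0,0,37]))
cv2.imwrite('pics/c5.png',cv2.resize(s[70:210,270:400],(650,700))[:600])
"
```

```text
tcp [ 587.7 -175.8  176.1] rack [ -10.  -334.6] yaw_y 7.59 zax [-0.002 -0.    -1.   ] F [ 0.3  0.6 -0.4] w 85.5 t 11.55 j [ 0.65  0.32 -0.54  1.56  0.17  1.31  0.22]
spin -0.27
(589.5, -172, 60) -> [0.0035, 0.0025, 0.1161]
(589.5, -172, 37) -> [0.0035, 0.0025, 0.1391]
[336.34190147 138.49447184]
```

View pics/c5.png

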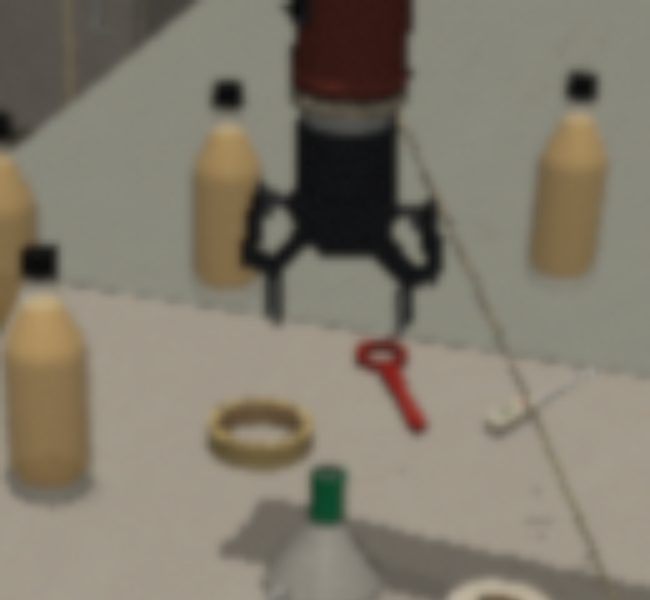

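Emit:
{"method": "servo_tool", "body": {"offset": [[0.003, 0.0025, 0.02], [0.0035, 0.0025, 0.05], [0.0035, 0.0025, 0.08], [0.0035, 0.0025, 0.1], [0.0035, 0.0025, 0.115], [0.0035, 0.0025, 0.128], [0.0035, 0.0025, 0.138], [0.0035, 0.0025, 0.138]], "spin": [-0.3, -0.3, -0.3, -0.3, -0.3, -0.3, -0.3, -0.3]}}

```text
clock: 12.4
eef_pos: [589.7, -168.6, 38.0]
ee_rot: [-0.001, 0.656, 0.755, -0.0]
force: [-0.7, 0.5, -0.2]
grip_width: 85.4
```

```bash
python3 -c "
from h import *
plan([(589.5,-172,37)]); s=look('side','s8')
print(blobs(s,(65,100,30),(95,255,255),(320,155,350,190))[1])
g=s.max(2)
for r in range(130,182,2): print(r,''.join('#' if v<60 else '.' for v in g[r,305:370]))
"
```

```text
tcp [ 589.7 -168.6   38. ] rack [  -7.  -327.8] yaw_y 8.08 zax [-0.002  0.001 -1.   ] F [-0.7  0.5 -0.2] w 85.4 t 12.4 j [ 0.62  0.44 -0.52  1.71  0.24  1.06  0.16]
spin 0.22
(589.5, -172, 37) -> [-0.0033, -0.0007, 0.001]
[([333, 165, 5, 9, 41], [335.0, 169.2])]
130 .................................................................
132 .......................##..............##........................
134 ......................###################........................
136 ......................###################........................
138 ......................###################........................
140 ......................###################........................
142 ......................##################.........................
144 ..............####...####################........................
146 ..............###...######################....##.................
148 .............###......###################...####.................
150 .............##.......##################.....####................
152 ............###....#####################......###..............
[... 282 characters left out ...]

162 ................###.......................##.....................
164 .................#.........................#.....................
166 ..........................................#......................
168 .................................................................
170 .................................................................
172 .................................................................
174 .................................................................
176 .................................................................
178 .................................................................
180 .................................................................
```

Emit:
{"method": "servo_tool", "body": {"offset": [[-0.003, -0.0005, 0.001], [-0.003, -0.0005, 0.001], [-0.003, -0.0005, 0.001]], "spin": [0.2, 0.2, 0.2]}}

```text
clock: 12.75
eef_pos: [590.5, -172.3, 38.5]
ee_rot: [-0.0, 0.657, 0.754, 0.0]
force: [-0.2, 0.1, 0.2]
grip_width: 85.7
```

Emit:
{"method": "servo_tool", "body": {"offset": [[0, 0, 0], [0, 0, 0], [0, 0, 0], [0, 0, 0], [0, 0, 0], [0, 0, 0], [0, 0, 0]], "spin": [0, 0, 0, 0, 0, 0, 0], "hand": 255, "force": 40}}

```text
clock: 13.45
eef_pos: [590.5, -172.3, 38.6]
ee_rot: [-0.0, 0.657, 0.754, 0.0]
force: [-0.8, -0.1, 1.6]
grip_width: 28.0
```

```bash
python3 -c "
from h import *
plan([]); s=look('side','s9')
print(blobs(s,(65,100,30),(95,255,255),(320,155,350,190))[1])
"
```

```text
tcp [ 590.5 -172.3   38.6] rack [  -6.7 -331.5] yaw_y 7.84 zax [ 0.  0. -1.] F [-0.8 -0.1  1.6] w 28.0 t 13.45 j [ 0.62  0.44 -0.52  1.7   0.24  1.06  0.17]
spin -0.02
[([332, 164, 6, 10, 51], [334.5, 168.9])]
```

```bash
python3 -c "
from h import *
plan([(*w(*p),43.6) for p in((46,-280),(46,-200),(46,-100),(46,-15),(-41,-15))])
"
```

```text
tcp [ 590.6 -172.3   38.6] rack [  -6.6 -331.5] yaw_y 7.84 zax [ 0.  0. -1.] F [-1.4 -0.   1.1] w 27.9 t 13.5 j [ 0.62  0.44 -0.52  1.7   0.24  1.06  0.17]
spin -0.02
(np.float64(635.6586799391804), np.float64(-114.07881104737436), 43.6) -> [0.0515, 0.0526, -0.005]
(np.float64(624.7184394157651), np.float64(-34.83039694784921), 43.6) -> [0.1315, 0.0526, -0.0049]
(np.float64(611.043138761496), np.float64(64.23012067655729), 43.6) -> [0.2315, 0.0526, -0.0049]
(np.float64(599.4191332053673), np.float64(148.4315606573028), 43.6) -> [0.3165, 0.0525, -0.0049]
(np.float64(513.2364828721337), np.float64(136.5340490880887), 43.6) -> [0.3165, -0.0345, -0.0049]
```

Emit:
{"method": "servo_tool", "body": {"offset": [[0, 0, -0.003], [0, 0, -0.005], [0.01, 0.01, -0.005], [0.025, 0.025, -0.005], [0.04, 0.04, -0.005], [0.055, 0.0525, -0.005], [0.075, 0.0525, -0.005], [0.095, 0.0525, -0.005], [0.11, 0.0525, -0.005], [0.12, 0.0525, -0.005], [0.12, 0.0525, -0.005]], "spin": [0, 0, 0, 0, 0, 0, 0, 0, 0, 0, 0]}}

```text
clock: 14.6
eef_pos: [626.2, -44.2, 43.8]
ee_rot: [-0.0, 0.656, 0.755, 0.001]
force: [-0.3, 0.8, -1.4]
grip_width: 27.8
```

```bash
python3 -c "
from h import *
plan([(*w(*p),43.6) for p in((46,-130),(46,-15),(-41,-15))])
s=look('side','s10');t=look('top','t10')
print(blobs(s,(65,100,30),(95,255,255),(290,140,350,230))[1],blobs(t,(65,100,30),(95,255,255),(300,160,400,230))[1], proj('side',(*w(46,-211),88)))
cv2.imwrite('pics/c6.png',np.hstack([cv2.resize(t[150:260,240:350],(400,400)),cv2.resize(s[140:250,260:370],(400,400))]))
"
```

```text
tcp [626.2 -44.2  43.8] rack [  46.2 -209.5] yaw_y 7.98 zax [ 0.001  0.001 -1.   ] F [-0.3  0.8 -1.4] w 27.8 t 14.6 j [ 0.43  0.47 -0.55  1.66  0.27  1.09 -0.06]
spin 0.12
(np.float64(615.1457289577768), np.float64(34.51196538923536), 43.6) -> [0.0795, -0.0, 0.0003]
(np.float64(599.4191332053673), np.float64(148.4315606573028), 43.6) -> [0.1945, 0.0002, 0.0004]
(np.float64(513.2364828721337), np.float64(136.5340490880887), 43.6) -> [0.1947, -0.0868, 0.0003]
[([312, 178, 7, 10, 60], [315.1, 182.6])] [] [315.46159546 181.95510436]
```

View pics/c6.png

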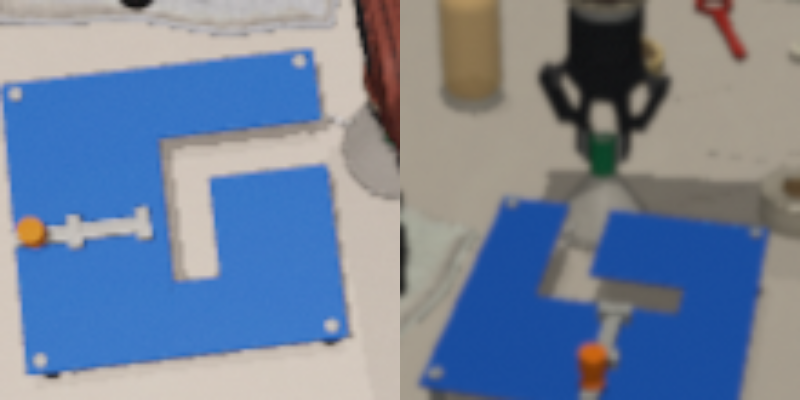

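Emit:
{"method": "servo_tool", "body": {"offset": [[0.015, 0, 0], [0.03, 0, 0], [0.045, 0, 0], [0.06, 0, 0], [0.075, 0, 0], [0.09, 0, 0], [0.1, 0, 0], [0.1, 0, 0]], "spin": [0.1, 0.1, 0.1, 0.1, 0.1, 0.1, 0.1, 0.1]}}

```text
clock: 15.5
eef_pos: [612.4, 54.5, 43.8]
ee_rot: [0.0, 0.657, 0.754, 0.0]
force: [-0.6, 0.1, -0.5]
grip_width: 27.9
```

```bash
python3 -c "
from h import *
plan([(*w(*p),43.6) for p in((46,-15),(-41,-15))])
"
```

```text
tcp [612.4  54.5  43.8] rack [  46.  -109.9] yaw_y 7.87 zax [ 0.001  0.001 -1.   ] F [-0.6  0.1 -0.5] w 27.9 t 15.5 j [ 0.3   0.45 -0.59  1.7   0.27  1.08 -0.23]
spin 0.01
(np.float64(599.4191332053673), np.float64(148.4315606573028), 43.6) -> [0.0949, -0.0, 0.0002]
(np.float64(513.2364828721337), np.float64(136.5340490880887), 43.6) -> [0.0949, -0.087, 0.0002]
```

Emit:
{"method": "servo_tool", "body": {"offset": [[0.015, 0, 0], [0.03, 0, 0], [0.045, 0, 0], [0.06, 0, 0], [0.075, 0, 0], [0.088, 0, 0], [0.095, 0, 0], [0.095, 0, 0], [0.095, 0, 0]], "spin": [0, 0, 0, 0, 0, 0, 0, 0, 0]}}

```text
clock: 16.4
eef_pos: [599.5, 148.0, 43.7]
ee_rot: [0.0, 0.657, 0.754, 0.0]
force: [0.2, 0.0, -0.9]
grip_width: 27.9
```

```bash
python3 -c "
from h import *
plan([(*w(*p),43.6) for p in((46,-15),(-41,-15))])
s=look('side','s11'); b=blobs(s,(65,100,30),(95,255,255),(285,150,350,250))[1]; print(b,proj('side',(*w(46,-15),90)))
"
```

```text
tcp [599.5 148.   43.7] rack [ 46.1 -15.4] yaw_y 7.85 zax [ 0.001  0.    -1.   ] F [ 0.2  0.  -0.9] w 27.9 t 16.4 j [ 0.17  0.46 -0.61  1.69  0.29  1.08 -0.39]
spin -0.01
(np.float64(599.4191332053673), np.float64(148.4315606573028), 43.6) -> [0.0004, -0.0001, 0.0001]
(np.float64(513.2364828721337), np.float64(136.5340490880887), 43.6) -> [0.0004, -0.0871, 0.0001]
[([300, 207, 8, 13, 83], [303.6, 213.6])] [304.00213041 212.61599195]
```

Emit:
{"method": "servo_tool", "body": {"offset": [[0, -0.013, 0], [0, -0.027, 0], [0, -0.041, 0], [0, -0.055, 0], [0, -0.069, 0], [0, -0.08, 0], [0, -0.087, 0], [0, -0.087, 0], [0, -0.087, 0]], "spin": [0, 0, 0, 0, 0, 0, 0, 0, 0]}}

```text
clock: 17.35
eef_pos: [514.0, 135.6, 43.9]
ee_rot: [0.0, 0.657, 0.754, 0.0]
force: [1.3, 1.5, -0.7]
grip_width: 28.0
```

Emit:
{"method": "servo_tool", "body": {"offset": [[0, 0, 0.002], [0, 0, 0.004], [0, 0, 0.005], [0, 0, 0.005]], "spin": [0, 0, 0, 0]}}

```text
clock: 17.75
eef_pos: [514.1, 135.7, 38.7]
ee_rot: [0.0, 0.657, 0.754, 0.0]
force: [0.0, 0.2, -0.6]
grip_width: 27.8
```

```bash
python3 -c "
from h import *
plan([(*w(*p),38.6) for p in((-41,-15),)])
s=look('side','s12'); b=blobs(s,(65,100,30),(95,255,255),(285,150,350,250))[1]; print(b,proj('side',(*w(-41,-15),88)))
"
```

```text
tcp [514.1 135.7  38.7] rack [-40.3 -16. ] yaw_y 7.8 zax [ 0.001  0.    -1.   ] F [ 0.   0.2 -0.6] w 27.8 t 17.75 j [ 0.23  0.3  -0.65  1.9   0.22  1.01 -0.38]
spin -0.06
(np.float64(513.2364828721337), np.float64(136.5340490880887), 38.6) -> [0.001, -0.0007, 0.0001]
[([326, 211, 8, 14, 86], [329.4, 218.1])] [329.97530555 216.42809695]
```

Emit:
{"method": "servo_tool", "body": {"offset": [[0.0005, -0.001, 0.0005], [0.0005, -0.001, 0.0008], [0.0005, -0.001, 0.0008]], "spin": [0, 0, 0]}}

```text
clock: 18.1
eef_pos: [513.6, 135.8, 38.5]
ee_rot: [0.001, 0.657, 0.753, 0.001]
force: [1.3, -2.8, 5.0]
grip_width: 27.9
```

Emit:
{"method": "servo_tool", "body": {"offset": [[0, 0, 0], [0, 0, 0], [0, 0, 0], [0, 0, 0], [0, 0, 0], [0, 0, 0], [0, 0, -0.02], [0, 0, -0.05], [0, 0, -0.09], [0, 0, -0.12], [0, 0, -0.12]], "spin": [0, 0, 0, 0, 0, 0, 0, 0, 0, 0, 0], "hand": 0}}

```text
clock: 19.2
eef_pos: [515.7, 136.8, 162.9]
ee_rot: [0.003, 0.657, 0.753, 0.003]
force: [0.7, -0.1, 0.1]
grip_width: 85.4
```

```bash
python3 -c "
from h import *
plan([(*w(-10.7,121.5),z) for z in(160,51.5)])
s=look('side','s13'); t=look('top','t13'); b=blobs(s,(65,100,30),(95,255,255),(285,150,350,250))[1]; print(b)
cv2.imwrite('pics/c7.png',np.hstack([cv2.resize(t[150:260,240:350],(400,400)),cv2.resize(s[140:250,260:370],(400,400))]))
"
```

```text
tcp [515.7 136.8 162.9] rack [-38.5 -15.1] yaw_y 7.78 zax [ 0.009  0.001 -1.   ] F [ 0.7 -0.1  0.1] w 85.4 t 19.2 j [ 0.28  0.17 -0.68  1.77  0.11  1.23 -0.3 ]
spin -0.08
(np.float64(524.5850343192516), np.float64(275.8952717436471), 160) -> [0.1366, 0.0276, 0.0031]
(np.float64(524.5850343192516), np.float64(275.8952717436471), 51.5) -> [0.1367, 0.0266, 0.1116]
[([326, 212, 9, 13, 94], [330.1, 217.7])]
```

View pics/c7.png

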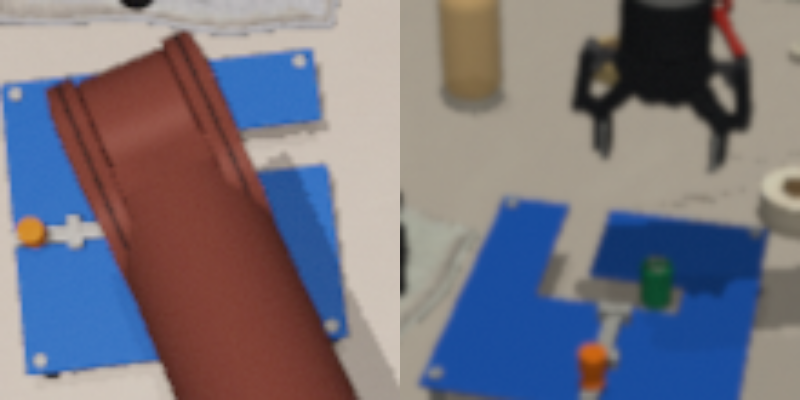

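Emit:
{"method": "servo_tool", "body": {"offset": [[0.04, 0.008, 0.0], [0.08, 0.016, 0], [0.12, 0.024, 0.0], [0.1366, 0.027, 0.003], [0.1366, 0.027, 0.03], [0.1366, 0.027, 0.06], [0.1366, 0.027, 0.085], [0.1366, 0.027, 0.1], [0.1366, 0.027, 0.1]], "spin": [0, 0, 0, 0, 0, 0, 0, 0, 0]}}

```text
clock: 20.2
eef_pos: [520.5, 273.7, 55.9]
ee_rot: [0.0, 0.657, 0.753, -0.001]
force: [-0.4, -0.9, -1.5]
grip_width: 85.4
```

```bash
python3 -c "
from h import *
plan([(*w(-10.7,121.5),51.5)])"
```

```text
tcp [520.5 273.7  55.9] rack [-15.1 119.9] yaw_y 7.78 zax [-0.001 -0.002 -1.   ] F [-0.4 -0.9 -1.5] w 85.4 t 20.2 j [ 0.02  0.41 -0.71  1.75  0.3   1.09 -0.65]
spin -0.08
(np.float64(524.5850343192516), np.float64(275.8952717436471), 51.5) -> [0.0016, 0.0044, 0.0044]
```

Emit:
{"method": "servo_tool", "body": {"offset": [[0.0016, 0.0044, 0.002], [0.0016, 0.0044, 0.0044], [0.0016, 0.0044, 0.0044]], "spin": [-0.1, -0.1, -0.1]}}

```text
clock: 20.5
eef_pos: [525.1, 276.1, 52.0]
ee_rot: [0.0, 0.657, 0.754, -0.001]
force: [0.6, 0.1, -0.6]
grip_width: 85.4
```

Emit:
{"method": "servo_tool", "body": {"offset": [[0, 0, 0], [0, 0, 0], [0, 0, 0], [0, 0, 0], [0, 0, 0], [0, 0, 0], [0, 0, 0]], "spin": [0, 0, 0, 0, 0, 0, 0], "hand": 255, "force": 30}}

```text
clock: 21.2
eef_pos: [524.6, 276.0, 52.3]
ee_rot: [0.0, 0.657, 0.754, -0.001]
force: [-4.0, -1.9, 5.8]
grip_width: 22.6
```

Emit:
{"method": "servo_tool", "body": {"offset": [[-0.01, 0, 0], [-0.02, 0, 0], [-0.03, 0, 0], [-0.04, 0, 0], [-0.05, 0, 0], [-0.058, 0, 0], [-0.064, 0, 0], [-0.066, 0, 0], [-0.066, 0, 0], [-0.066, 0, 0]], "spin": [0, 0, 0, 0, 0, 0, 0, 0, 0, 0]}}

```text
clock: 22.2
eef_pos: [533.3, 211.5, 52.4]
ee_rot: [-0.0, 0.657, 0.754, -0.001]
force: [-0.8, 5.0, -1.1]
grip_width: 22.6
```

```bash
python3 -c "
from h import *
plan([(*w(-10.7,57),51.5)])
s=look('side','s14')
print(blobs(s,(65,100,30),(95,255,255),(285,150,350,250))[1],blobs(s,(3,150,100),(20,255,255),(300,200,335,260))[1])"
```

```text
tcp [533.3 211.5  52.4] rack [-10.8  56.6] yaw_y 7.93 zax [-0.001 -0.001 -1.   ] F [-0.8  5.  -1.1] w 22.6 t 22.2 j [ 0.12  0.38 -0.7   1.79  0.28  1.07 -0.53]
spin 0.07
(np.float64(533.4056032412551), np.float64(212.0012378759049), 51.5) -> [0.0004, 0.0001, 0.0009]
[([325, 212, 5, 4, 12], [327.0, 213.2]), ([326, 216, 9, 9, 47], [330.3, 220.8])] [([314, 221, 6, 12, 62], [316.6, 226.6])]
```

Shut against its stop (5 N). Release and withdraw.

Emit:
{"method": "servo_tool", "body": {"offset": [[0, 0, 0], [0, 0, 0], [0, 0, 0], [0, 0, 0], [0, 0, 0], [0, 0, 0], [0, 0, -0.02], [0, 0, -0.06], [0, 0, -0.1], [0, 0, -0.15], [0, 0, -0.18], [0, 0, -0.18]], "spin": [0, 0, 0, 0, 0, 0, 0, 0, 0, 0, 0, 0], "hand": 0}}

```text
clock: 23.45
eef_pos: [535.5, 213.0, 237.4]
ee_rot: [0.002, 0.656, 0.754, 0.002]
force: [0.4, -0.1, 0.3]
grip_width: 84.9
```

Emit:
{"method": "servo_tool", "body": {"offset": [[-0.04, 0, -0.01], [-0.08, 0, -0.02], [-0.12, 0, -0.02], [-0.16, 0, -0.02], [-0.2, 0, -0.02], [-0.23, 0, -0.02], [-0.25, 0, -0.02], [-0.25, 0, -0.02], [-0.25, 0, -0.02]], "spin": [0, 0, 0, 0, 0, 0, 0, 0, 0]}}

```text
clock: 24.35
eef_pos: [569.6, -34.4, 256.5]
ee_rot: [0.001, 0.657, 0.754, 0.002]
force: [-0.8, 0.6, -0.1]
grip_width: 85.2
```

```bash
python3 -c "
from h import *
plan([])
s=look('side','s15');t=look('top','t15')
for n,im,r1,r2 in(('side',s,(285,150,350,250),(300,200,335,260)),('top',t,(240,160,340,250),(240,190,300,230))): print(n,blobs(im,(65,100,30),(95,255,255),r1)[1],blobs(im,(3,150,100),(20,255,255),r2)[1])
print(proj('side',(*w(-42,-15),87)),proj('top',(*w(-42,-15),103)))
cv2.imwrite('pics/c8.png',np.hstack([cv2.resize(t[150:260,240:350],(400,400)),cv2.resize(s[140:250,260:370],(400,400))]))
"
```

```text
tcp [569.6 -34.4 256.5] rack [  -8.5 -192. ] yaw_y 7.91 zax [ 0.005  0.002 -1.   ] F [-0.8  0.6 -0.1] w 85.2 t 24.35 j [ 0.49  0.19 -0.58  1.55  0.1   1.43  0.04]
spin 0.05
side [([326, 211, 9, 14, 92], [330.1, 217.8])] [([314, 221, 7, 12, 63], [316.8, 226.3])]
top [([289, 214, 9, 10, 63], [292.8, 218.6])] [([266, 208, 7, 7, 39], [268.9, 211.0])]
[330.2668111  216.70879069] [292.22891616 217.88597191]
```

View pics/c8.png

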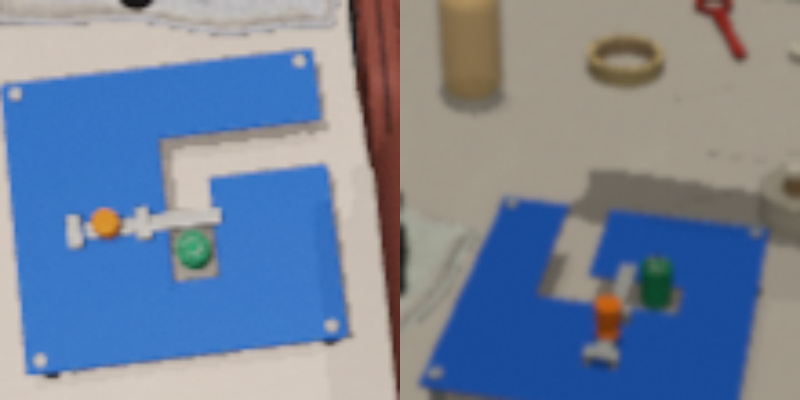

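The picture shows the sleeve upright in the bay at about pixel (293, 219) in the top view. The bar lies across the slot, and the knob is back at its first position, (269, 211).

```bash
python3 -c "
from cell import manip
print(manip.hand_in())"
```

```text
the job is handed in; nothing more can be done
None
```

The funnel is parked in the rack's bay with the lock bar shut across it. I handed the job in at about 24 s; no verdict is reported.

**What I did:** I slid the bar open by its knob to the stop. I then carried the funnel upright, about 5 mm off the table, in through the mouth and round the corner to the bay. I set it down there, with a 5 N touch on the table before letting go, and slid the bar back until it met its stop at about 5 N.

**Last checks:** In both views the sleeve sits within about 1 pixel of where it should be at the closed end. The knob is within 0.3 pixel of its original shut position. The gripper was open, well clear and reading no load. I did not measure the label roll, tape roll or bottle afterwards; no bump against them showed in the forces, and the parts of them in the last picture look undisturbed.

**What disagreed:**
- **Height reading:** the fingertips are about 37 mm higher than the reported tool height. The first grip on the knob therefore closed on air and moved nothing. I found the error by touching the knob top gently and corrected every later height for it.
- **Rack position:** the knob gripped about 1.3 mm off my camera estimate along rack x, so I shifted the slot path by 1 mm.

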